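Refit the glue roller in the bench gluer

TASK

Refit the clean red glue roller from the wooden stand into the bench gluer, gear end on the side of the green drive housing: lower it until both journals have settled on the brass saddles, and only then let go of it. Finish with both swing-over keepers turned fully across the saddles so that the roller is locked in. Leave the steel roller in its place on the stand, and the glue bottle and the tub undisturbed.

Things in the scene. Friction and masses are not known exactly. Their poses are not given: they have to be found in the camera images.
- gluer: Bench gluer, fixed: green base 190 x 275 mm, two aluminium cheeks with brass-lined open-topped slots, steel glue pan between them, green drive housing (150 x 72, 115 mm high) at its +y end, y = 107 to 179. Origin on the bench under the middle of the roller's place; z up; the roller's axis lies along y, 105 mm up. Pan floor 60 mm up, pan walls at x = +-68 end 84 mm up; blade bar at x = 56 to 74, 92 mm up.
- saddle_gear (a point): Where the journal's axis comes to lie in the gear-side cheek (next to the housing): gluer frame (0, 66, 105) mm. Cheek 10 mm thick (brass 12), 150 mm long in x, top 123 mm up. Slot 16 mm wide with a 90 degree V bottom and 45 degree lead-ins, mouth 36 mm wide. The seated roller has about 6 mm end play either way.
- saddle_plain (a point): The same in the like plain-side cheek: gluer frame (0, -66, 105) mm.
- keeper_gear (a joint): Gear-side keeper: steel bar 5 mm thick, 14 mm wide, 125 to 130 mm up, turning level about an upright pin at gluer (32, 66) mm. 0 = shut, pointing to the gluer's -x across the slot; it grows as the bar swings outward, towards +y, to a stop at 2.0 rad: at q it points along (-cos q, sin q). Stays where left; about 1 N at the knob turns it. In the roller's way below about 1.4 rad.
- keeper_plain (a joint): Plain-side keeper, mirrored: pin at gluer (32, -66) mm, opens outward, towards the gluer's -y; at q rad its bar points along (-cos q, -sin q). 0 = shut, stop at 2.0 rad. Stays where left. In the roller's way below about 1.0 rad.
- keeper_gear_knob (a point): Top centre of the upright black knob (14 mm diameter, 30 mm tall, top 160 mm above the bench) at the end of the gear-side keeper, 46 mm from its pin. It turns with the bar.
- keeper_plain_knob (a point): Top centre of the like knob of the plain-side keeper.
- glue_roller: Glue roller: red rubber-covered body 40 mm diameter, 108 mm long, steel journals 14 mm diameter; 181 mm overall, 0.3 to 0.65 kg. Origin on its axis amid the red body; +y along the axis towards the brass gear (30 mm diameter, 78 to 90 mm from the origin). Journals end at y = 96 and -85 mm. It starts in one of the stand's two places, axis 62 mm above the bench.
- journal_gear (a point): Point on the roller's axis 66 mm from its origin on the gear side: the middle of that journal; belongs in saddle_gear.
- journal_plain (a point): The same on the plain side, 66 mm from the origin; belongs in saddle_plain.
- stand: Wooden roller stand, fixed: base 180 x 150 mm, 14 mm thick; two V-notched end boards 14 mm thick at y = +-66 mm, 71 mm high. Origin under its centre. Two places at x = +45 and -45 mm, each holds a roller along the stand's y axis by its journals, axis 62 mm up. The glue roller's gear is at the stand's +y end.
- steel_roller: Plain steel roller, no gear, in the stand's other place: body 32 mm diameter, 108 mm long, journals 14 mm, 170 mm overall. Origin on its axis at the middle, axis along y. To be left where it is.
- glue_bottle: White glue bottle with a red cap, 56 mm diameter, 160 mm tall, standing loose on the bench; origin at the centre of its underside. Leave it standing where it is.
- tub: Clear plastic tub with a few drill bits, 72 mm diameter at the rim, 75 mm tall, bits up to 90 mm; loose; origin at the centre of its underside. Leave it where it is.
Not all that is in view belongs to the job. What is meant by the tub is not purple, and is the smaller of those in its own colour. What is shaped like the glue_roller but blue is not meant.

How it is judged:
By the outcome, as a careful person would: the job done as asked, in the order asked, and still so for the second after the job is handed in, with the robot touching nothing.
It also fails if it takes over 72 s, if anything falls off the work surface, if the arm or the gripper's body presses on something with over 40 N, if the wrist force passes 120 N, or if a joint passes its speed limit or range.

ROBOT

A 6-joint arm with a two-finger parallel gripper is mounted at the origin on the work surface. World frame = base frame: x ahead of the robot, y to its left, z up, the work surface at z = 0. Lengths are in m, angles in rad, forces in N, time in s.
With the tool pointing down it reaches from about 0.375 to 0.975 m from the base axis. Payload 3.8 kg.
Tool frame: the origin (TCP) lies at the very end of the fingers, on their centre line; the grasp point (between the pads) lies 19 mm behind it; y points along the fingers, z is the direction in which the jaws open and shut, and the axes are right-handed (so a half turn about y gives the same grasp; the last joint's range is limited). The gripper opens to 85 mm and grips with 20 to 120 N. Pads are 22 mm wide; open, the fingers measure 114 mm over their backs; the gripper's body (76 mm by 85 mm) begins 54 mm behind the grasp point. The pads swing forward as they close: fully open they stand 13 mm farther back than shut.
Start: joints at [-1.248, 0.264, 1.604, -0, 1.274, -0.037], TCP at [0.238, -0.632, 0.231] pointing down, gripper open.
Joint ranges: [-2.63, 2.63], [-0.94, 2.18], [0.31, 2.57], [-1.31, 4.45], [0, 2.66], [-2.55, 2.55]. Speed limits (rad/s): [2.57, 2.57, 3.14, 3.14, 3.14, 3.14].

INTERFACE

Orientations are given as a unit quaternion [x, y, z, w].
In Python, from cell import state, read_camera, hand_in, find_in gives the robot as it stands. The module is installed in compiled form; this text tells all that it offers.
- The arm moves only by the tool arm_command, never from a script. Its arguments are lists of equal length, an entry for each row: "delta_rot": the turn, a rotation vector about the tool's x, y, z in degrees, a list of three; "delta_pos": the shift along the tool's x, y, z in m, a list of three; "fingers": the closure, from 0 (fully open) to 1 (shut). A call has exactly 10 rows; each row shifts and turns the commanded pose from where the row before left it, along the tool's axes as they then stand; what a row does not reach is not made up. A row lasts 1/8 s, in which the tool goes at most 62.5 mm and 10.7 degrees, less where a joint would pass 70% of its speed; a pose out of reach is approached as far as the arm can. A call is refused whole if a number of a shift passes 0.0625 or a number of a turn 10.7, either way. A call with a gripper value outside its range is refused whole. The fingers move at their own pace and stop on an object; "squeeze" is the grip in N (left out, the last holds). Time passes only in rows, so rows that do not move let the fingers close, or fill a call up. It gives the time, the measured TCP pose, the force and the opening at its end, in the units of the state.
- state(): the state, without advancing time (a new reading comes with each control period).
- read_camera(name): name is "side" or "top"; returns a dict with "img" (384x512x3 uint8, blue, green, red), "z_map" (384x512 float32, m along the optical axis (not along the pixel's ray), 0 where there is no reading), "K" (3x3 intrinsics, pixels), "position" and "orientation" of the camera in the world. Camera axes: x right, y down, z forward; pixel columns grow to the right and rows downward; lengths in m; the calibration is good to about 2 mm. A picture is of the moment at which its call begins.
- hand_in(): hands the job in, once; it reports no verdict.
Trained networks look in a picture, given as the dict that the camera call returned (one of the last four; its "shot" number tells which), for a name from the list of things; names that differ only in an ending like _2 or _b are one class to them, and where a whole thing is asked for, a point or a joint stands for the part that bears it (a point fixed in the world has none). Each returns a list of dicts, best first, with "conf" (0 to 1); they miss things now and then, are a little off and sometimes report something else, mostly with a low value. They report only what shows in the picture. A call takes as long as a camera call. They do not tell look-alikes from the thing itself.
- find_in(picture, thing): "box" ([centre column, centre row, width, height] in pixels, round what is visible of it).
The state is a dict: "t": time; "joints": joint angles; "joint_vel": joint speeds; "joint_torque": joint torques, N m; "ee_pos": TCP position; "tool_rot": TCP orientation; "force": force on the tool from outside, world axes, zero at the start; "torque": the same for the moment, N m; "opening": finger opening in m.
Only numpy, scipy, OpenCV 4.12 (cv2) and the standard library are available. Lean on these libraries where they do the work, as an engineer would, in place of code of your own. Each camera call takes 0.05 s, during which the arm holds its last target.

## Working session

There is one attempt and no reset: what is moved stays moved. The work goes in short steps, Python scripts to look and compute and a tool call to move; the robot and the scene stay as the last step left them, time stands still between calls to the robot, and variables do not carry over. Pictures are saved under pics/ and viewed, and the job is handed in when it is done.

Besides the shell and the picture viewer there is one more tool, called after "Call:" as a command line: name --argument value ..., lists and objects as JSON in quotes. arm_command: Moves the arm, as the interface text tells. Its arguments: {"type":"object","properties":{"delta_rot":{"type":"array","items":{"type":"array","items":{"type":"number"}}},"delta_pos":{"type":"array","items":{"type":"array","items":{"type":"number"}}},"fingers":{"type":"array","items":{"type":"number"}},"squeeze":{"type":"number"}},"required":["delta_rot","delta_pos","fingers"]}

```bash
mkdir -p pics
python3 - <<'E'
from cell import *
import cv2,pickle,numpy as np
s=state();print({k:np.round(v,4) for k,v in s.items()})
for n in("side","top"):
    r=read_camera(n);pickle.dump(r,open(f'{n}0.pkl','wb'));cv2.imwrite(f'pics/{n}0.png',r['img'])
    print(n,r['K'],r['position'],r['orientation'])
    for th in["gluer","keeper_gear","keeper_plain","keeper_gear_knob","glue_roller","stand","steel_roller","glue_bottle","tub"]:
        print(th,[(np.round(d['box']).astype(int).tolist(),round(d['conf'],2)) for d in find_in(r,th)[:4]])
E
```

```text
{'t': np.float64(0.0), 'joints': array([-1.2479,  0.2648,  1.6054,  0.    ,  1.2737, -0.0369]), 'joint_vel': array([-0.0005, -0.0011,  0.0005, -0.0007, -0.0001,  0.0005]), 'joint_torque': array([-1.10000e-03, -5.15116e+01, -3.67313e+01, -1.00000e-04,
        1.29000e-02, -0.00000e+00]), 'ee_pos': array([ 0.2374, -0.6311,  0.23  ]), 'tool_rot': array([-0.1266,  0.6965, -0.6949,  0.1264]), 'force': array([-0.0227,  0.6411, -0.2074]), 'torque': array([-0.0097, -0.0359, -0.0222]), 'opening': np.float64(0.0857)}
side [[439.84824063   0.         261.70608051]
 [  0.         439.84824063 187.25332051]
 [  0.           0.           1.        ]] [0.19660057 0.87208374 0.76083435] [-0.13501828  0.87350073 -0.46003013  0.08449156]
gluer [([243, 256, 81, 26], 0.62)]
keeper_gear [([263, 158, 15, 11], 0.46)]
keeper_plain [([277, 121, 9, 16], 0.6)]
keeper_gear_knob [([263, 154, 10, 10], 0.68)]
glue_roller [([244, 255, 80, 25], 0.9), ([341, 309, 67, 56], 0.56)]
stand [([234, 280, 90, 88], 0.66)]
steel_roller [([230, 285, 77, 29], 0.78)]
glue_bottle [([279, 216, 24, 56], 0.71)]
tub [([205, 174, 32, 4
[... 189 characters left out ...]
      ]] [0.40618126 0.01012387 1.05988442] [-0.69811501  0.71479614 -0.03660262  0.01903034]
gluer [([364, 176, 153, 89], 0.81)]
keeper_gear [([336, 157, 31, 13], 0.49), ([243, 210, 29, 23], 0.31), ([422, 150, 34, 12], 0.3)]
keeper_plain [([423, 149, 31, 12], 0.76), ([335, 157, 29, 13], 0.44)]
keeper_gear_knob [([337, 156, 30, 16], 0.76), ([139, 193, 14, 76], 0.66)]
glue_roller [([163, 296, 52, 69], 0.9), ([182, 188, 19, 85], 0.67)]
stand [([159, 191, 84, 69], 0.84)]
steel_roller [([138, 192, 12, 79], 0.86)]
glue_bottle [([243, 209, 26, 22], 0.87), ([363, 177, 153, 92], 0.75)]
tub [([242, 133, 38, 34], 0.77), ([318, 81, 47, 51], 0.66), ([186, 121, 33, 35], 0.58), ([242, 207, 23, 23], 0.34)]
```

View pics/side0.png

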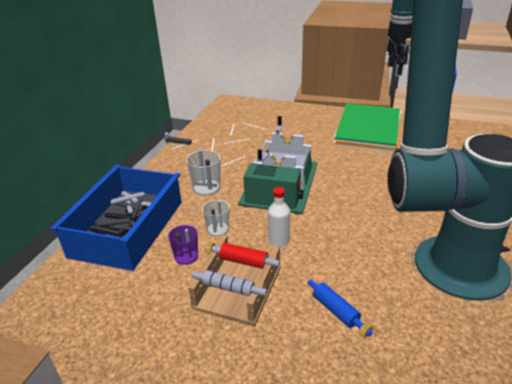

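View pics/top0.png

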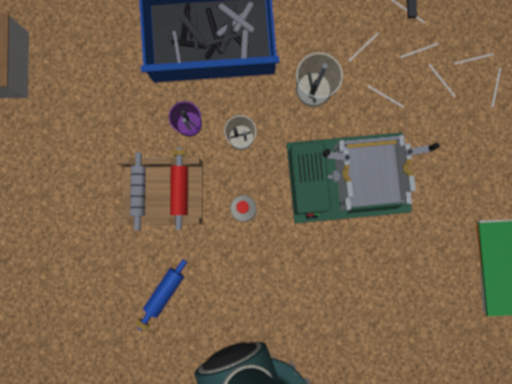

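The side view shows the red roller in the stand at (244,255), with its brass gear at the left (+x) end near (213,247). The blue look-alike lies at (340,308), and the clear tubs are at (205,172) large and (216,217) small. In the top view, the red roller is at (178,190), the blue one at (163,293), the gluer at (350,177), and the knobs near (327,155) and (434,148).

Next I'll measure with the depth map.

```bash
cat > h.py <<'E'
import numpy as np,cv2,pickle
from scipy.spatial.transform import Rotation as R
def cloud(r):
    z=r['z_map'];v,u=np.mgrid[:z.shape[0],:z.shape[1]]
    K=r['K'];p=np.stack([(u-K[0,2])/K[0,0]*z,(v-K[1,2])/K[1,1]*z,z],-1)
    return p@R.from_quat(r['orientation']).as_matrix().T+np.array(r['position'])
def proj(r,P):
    c=(np.atleast_2d(P)-np.array(r['position']))@R.from_quat(r['orientation']).as_matrix()
    return c[:,:2]/c[:,2:]*r['K'][0,0]+r['K'][:2,2]
def load(n): return pickle.load(open(n+'.pkl','rb'))
def crop(r,x0,y0,x1,y1,f,name):
    cv2.imwrite('pics/'+name,cv2.resize(r['img'][y0:y1,x0:x1],None,fx=f,fy=f,interpolation=cv2.INTER_CUBIC))
E
python3 - <<'E'
from h import *
t=load('top0');s=load('side0')
crop(t,280,125,450,225,4.7,'c_gluer.png')
crop(t,115,140,260,240,5,'c_stand.png')
crop(s,185,100,325,325,2.6,'c_side.png')
C=cloud(t)
for uv in [(178,190),(178,172),(138,190),(310,200),(310,150),(327,154),(434,148),(242,208),(20,200),(300,300),(240,132)]:
    print(uv,np.round(C[uv[1],uv[0]],4))
E
```

```text
(178, 190) [0.4854 0.1756 0.0803]
(178, 172) [0.5244 0.1751 0.0813]
(138, 190) [0.4877 0.2624 0.0761]
(310, 200) [ 0.4554 -0.1051  0.1147]
(310, 150) [ 0.5613 -0.1086  0.1136]
(327, 154) [ 0.5451 -0.1371  0.1583]
(434, 148) [ 0.5525 -0.3545  0.1601]
(242, 208) [0.4404 0.0362 0.1574]
(20, 200) [ 0.4772  0.5547 -0.0034]
(300, 300) [ 0.2307 -0.0888 -0.003 ]
(240, 132) [0.6255 0.0417 0.0037]
```

View pics/c_gluer.png

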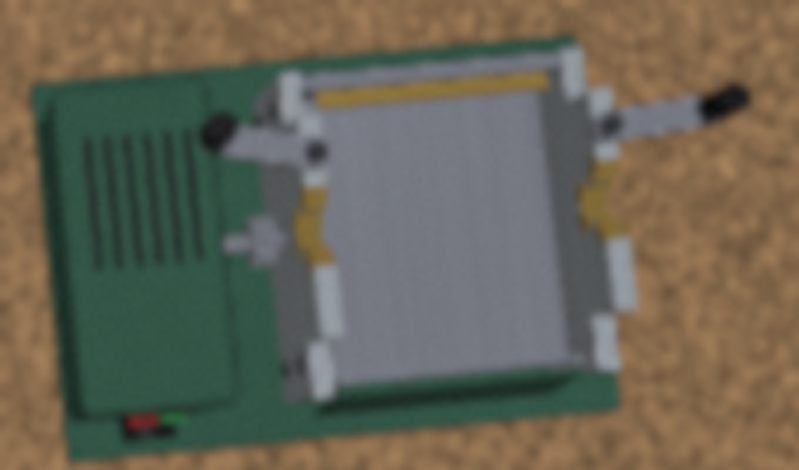

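View pics/c_stand.png

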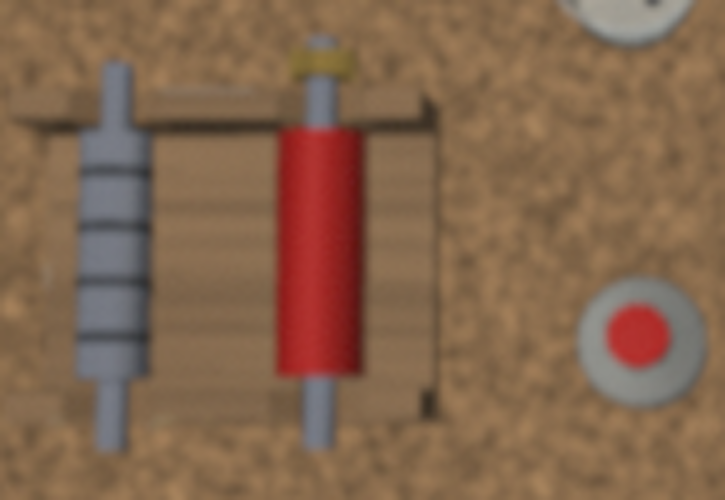

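View pics/c_side.png

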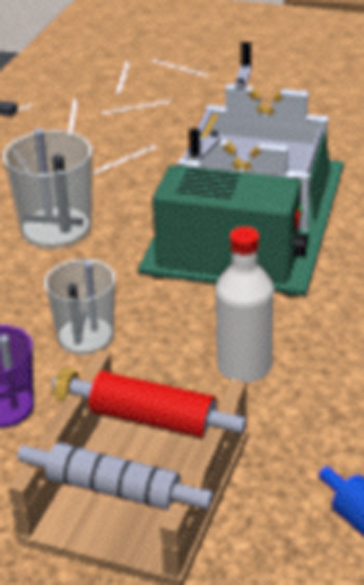

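The candidates for the glue roller in the top view are the red roller on the stand at (178,190), the blue look-alike at (163,293), and the steel roller at (138,192). I choose the red one. In the close crop it has the brass gear at its upper (+x) end. For the tub, the small clear one at (240,132) is meant; the large clear one (318,80) and the purple one (186,120) are not.

Run:
```python
from h import *
t=load('top0');C=cloud(t);img=t['img'].astype(int)
hsv=cv2.cvtColor(t['img'],cv2.COLOR_BGR2HSV)
print('table z',np.median(C[280:370,260:440,2]))
# red roller
m=((hsv[...,0]<8)|(hsv[...,0]>172))&(hsv[...,1]>150); m[:, :160]=0;m[:,200:]=0;m[:140]=0;m[240:]=0
P=C[m];rect=cv2.minAreaRect(P[:,:2].astype(np.float32)*1000);print('red',m.sum(),rect,P[:,2].max(),np.median(P[:,:2],0))
u=np.argwhere(m)[:,::-1].astype(np.float32);ru=cv2.minAreaRect(u);print('px',ru)
# intersect pixel rect corners w/ z=.062 silhouettes
def ray(uv,z):
    Rm=R.from_quat(t['orientation']).as_matrix();d=Rm@np.array([(uv[0]-t['K'][0,2])/t['K'][0,0],(uv[1]-t['K'][1,2])/t['K'][1,1],1])
    p=np.array(t['position']);return p+d*(z-p[2])/d[2]
for c in [ru[0]]: print('centre ray z.065',ray(c,.062),ray(c,.070))
# top ridge per row
for v in range(168,214,4):
    row=np.where(m[v])[0]; 
    print(v,row.min(),row.max(),np.round(ray(((row.min()+row.max())/2,v),.066),4),np.round(np.median(C[v,row,2]),4))
# housing top
g=np.zeros(m.shape,bool);g[125:225,285:350]=1
mm=g&(abs(C[...,2]-.115)<.006)&(hsv[...,0]>55)&(hsv[...,0]<95)
n,lab,st,_=cv2.connectedComponentsWithStats(mm.astype(np.uint8));k=1+st[1:,4].argmax();mm=lab==k
print('house',cv2.minAreaRect(C[mm][:,:2].astype(np.float32)*1000),np.median(C[mm][:,2]))
# brass
b=(hsv[...,0]>15)&(hsv[...,0]<30)&(hsv[...,1]>120)&(C[...,2]>.07);b[:, :290]=0;b[:125]=0;b[225:]=0
n,lab,st,ce=cv2.connectedComponentsWithStats(b.astype(np.uint8))
for k in range(1,n):
    if st[k,4]>4: print('brass',st[k],np.round(C[lab==k].mean(0),4))
# black knobs
b=(hsv[...,2]<60)&(C[...,2]>.135);b[:, :290]=0;b[:125]=0;b[225:]=0
n,lab,st,ce=cv2.connectedComponentsWithStats(b.astype(np.uint8))
for k in range(1,n): 
    if st[k,4]>4:
        q=C[lab==k];q=q[q[:,2]>.152];print('knob',st[k],np.round(q.mean(0),4),len(q))
# tops of cheek z .123
b=(abs(C[...,2]-.123)<.004)&(hsv[...,1]<60);b[:, :325]=0;b[:125]=0;b[225:]=0
n,lab,st,ce=cv2.connectedComponentsWithStats(b.astype(np.uint8))
for k in range(1,n):
    if st[k,4]>4: print('cheek',st[k],cv2.minAreaRect(C[lab==k][:,:2].astype(np.float32)*1000))
```

```text
table z -0.00027001280009364415
red 852 ((476.8061828613281, 100.71317291259766), (200.408203125, 112.31092071533203), 81.32618713378906) 1.0598844192231203 [0.48556266 0.17496948]
px ((178.5, 189.5), (49.0, 17.0), 90.0)
centre ray z.065 [0.48799453 0.17759098 0.062     ] [0.48733863 0.1762484  0.07      ]
168 171 187 [0.5351 0.1754 0.066 ] 0.0787
172 171 187 [0.5262 0.1755 0.066 ] 0.0782
176 170 187 [0.5174 0.1766 0.066 ] 0.0775
180 170 187 [0.5086 0.1767 0.066 ] 0.0784
184 170 187 [0.4998 0.1768 0.066 ] 0.0782
188 170 186 [0.491 0.178 0.066] 0.0781
192 170 187 [0.4822 0.177  0.066 ] 0.0777
196 170 187 [0.4734 0.1771 0.066 ] 0.0779
200 170 186 [0.4647 0.1782 0.066 ] 0.0778
204 170 186 [0.4559 0.1783 0.066 ] 0.078
208 170 186 [0.4472 0.1784 0.066 ] 0.0779
212 170 186 [0.4385 0.1785 0.066 ] 0.0767
house ((504.1244201660156, -108.16077423095703), (149.3009033203125, 72.04293823242188), 4.141390323638916) 0.11430805970865915
brass [348 141  48   6  98] [ 0.5767 -0.2466  0.0889]
brass [404 160   9  15  75] [ 0.5217 -0.3164  0.1077]
brass [343 166   7  15  50] [ 0.5111 -0.1835  0.1061]
kn
[... 193 characters left out ...]
42188, 9.828198432922363), 5.273793697357178)
cheek [343 150   6   5  24] ((553.9595336914062, -181.94525146484375), (8.899746894836426, 10.156038284301758), 1.933705449104309)
cheek [406 154   6   5  19] ((541.2374267578125, -313.5984191894531), (13.479198455810547, 6.6574602127075195), 71.62844848632812)
cheek [344 160   6   5  24] ((532.1478881835938, -183.35398864746094), (11.014898300170898, 8.117640495300293), 82.64976501464844)
cheek [408 175   8  17  83] ((485.8399658203125, -318.4815368652344), (33.860233306884766, 11.366873741149902), 4.072819232940674)
cheek [347 181   6  17  80] ((476.35455322265625, -187.1905517578125), (33.6387939453125, 10.429415702819824), 4.4787983894348145)
```

Run:
```python
from h import *
from cell import state
s=state();M=R.from_quat(s['tool_rot']).as_matrix();print(M.round(3))
psi=np.degrees(np.arctan2(M[1,2],M[0,2]));print('jaw yaw',psi,'j1',np.degrees(s['joints'][0]),'j6',np.degrees(s['joints'][5]))
```

```text
[[-0.936  0.     0.352]
 [-0.352 -0.    -0.936]
 [-0.    -1.     0.   ]]
jaw yaw -69.38660095939917 j1 -71.49942496556832 j6 -2.112937015688233
```

Call:
arm_command --delta_rot '[[0, 7.5, 0], [0, 7.5, 0], [0, 7.4, 0], [0, 0, 0], [0, 0, 0], [0, 0, 0], [0, 0, 0], [0, 0, 0], [0, 0, 0], [0, 0, 0]]' --delta_pos '[[0, 0, 0], [0, 0, 0], [0, 0, 0], [-0.016, 0, -0.058], [-0.016, 0, -0.058], [-0.016, 0, -0.058], [-0.016, 0, -0.058], [-0.016, 0, -0.058], [-0.016, 0, -0.058], [-0.016, 0, -0.058]]' --fingers '[0, 0, 0, 0, 0, 0, 0, 0, 0, 0]' --squeeze 40

```text
t: 2.25
ee_pos: [0.3626, -0.2277, 0.2317]
tool_rot: [-0.012, -0.707, 0.707, 0.011]
force: [1.4, -0.5, -0.1]
opening: 0.0853
```

```bash
cat >> h.py <<'E'
def to(target,yaw_t=None):
    from cell import state
    s=state();M=R.from_quat(s['tool_rot']).as_matrix();p=np.array(s['ee_pos'])
    psi=np.degrees(np.arctan2(M[1,2],M[0,2]))
    print('t %.2f p'%s['t'],p.round(4),'yaw %.2f'%psi,'down',M[:,1].round(3),'open %.4f'%s['opening'],'F',np.round(s['force'],1),'j',np.round(s['joints'],2))
    if target is not None:
        d=np.array(target)-p;print('tool delta now',(M.T@d).round(4))
        if yaw_t is not None:
            a=np.radians(yaw_t);x=np.array([np.sin(a),-np.cos(a),0]);z=np.array([np.cos(a),np.sin(a),0])
            print('rot about tool y %.2f'%(-(yaw_t-psi)),'delta after rot',np.round([x@d,-d[2],z@d],4))
o=np.array([.515,-.2505]);yw=np.radians(4.2)
def G(x,y,z): # gluer mm -> world
    c,s_=np.cos(yw),np.sin(yw);return np.array([o[0]+(x*c-y*s_)/1000,o[1]+(x*s_+y*c)/1000,z/1000])
E
python3 -c "
from h import *
to([.4875,.177,.23],-91.8)"
```

```text
t 2.25 p [ 0.3626 -0.2277  0.2317] yaw -91.82 down [ 0.001 -0.001 -1.   ] open 0.0853 F [ 1.4 -0.5 -0.1] j [-0.62 -0.22  2.1   0.    1.26  0.98]
tool delta now [-0.112   0.0016 -0.4085]
rot about tool y -0.02 delta after rot [-0.1121  0.0017 -0.4085]
```

Call:
arm_command --delta_rot '[[0, 0, 0], [0, 0, 0], [0, 0, 0], [0, 0, 0], [0, 0, 0], [0, 0, 0], [0, 0, 0], [0, 0, 0], [0, 0, 0], [0, 0, 0]]' --delta_pos '[[-0.016, 0, -0.058], [-0.016, 0, -0.058], [-0.016, 0, -0.058], [-0.016, 0, -0.058], [-0.016, 0, -0.058], [-0.016, 0, -0.058], [-0.016, 0, -0.058], [0, 0.02, 0], [0, 0.02, 0], [0, 0, 0]]' --fingers '[0, 0, 0, 0, 0, 0, 0, 0, 0, 0]'

```text
t: 3.5
ee_pos: [0.4853, 0.1727, 0.1895]
tool_rot: [-0.009, -0.707, 0.707, 0.012]
force: [0.9, 0.1, -0.6]
opening: 0.0853
```

```bash
python3 -c "
from h import *
from cell import *
to([.4875,.177,.11],-91.8)
for n in('side','top'):
    r=read_camera(n);pickle.dump(r,open(n+'1.pkl','wb'))
    if n=='side': crop(r,160,150,360,330,3.5,'s1.png')
    else: crop(r,100,120,300,270,4,'t1.png')
"
```

```text
t 3.50 p [0.4853 0.1727 0.1895] yaw -91.75 down [-0.004 -0.001 -1.   ] open 0.0853 F [ 0.9  0.1 -0.6] j [ 0.29 -0.01  1.99 -0.    1.17  1.89]
tool delta now [-0.0023  0.0795 -0.0044]
rot about tool y 0.05 delta after rot [-0.002   0.0795 -0.0043]
```

View pics/s1.png

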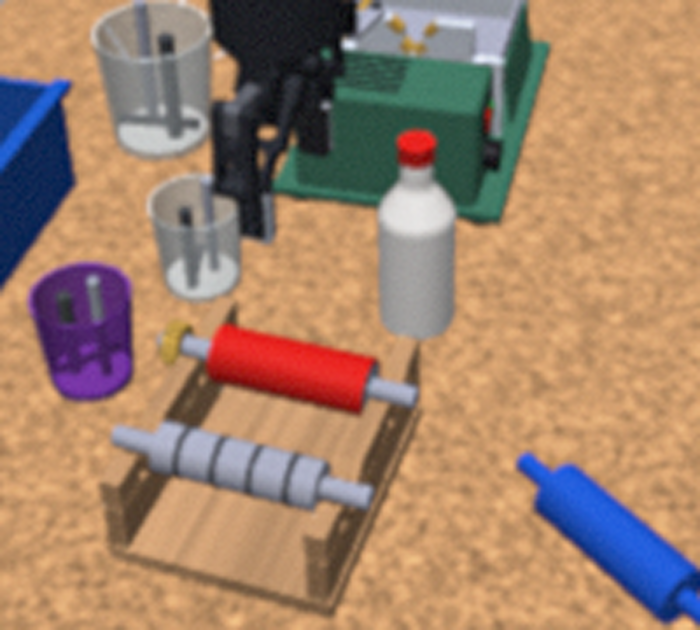

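View pics/t1.png

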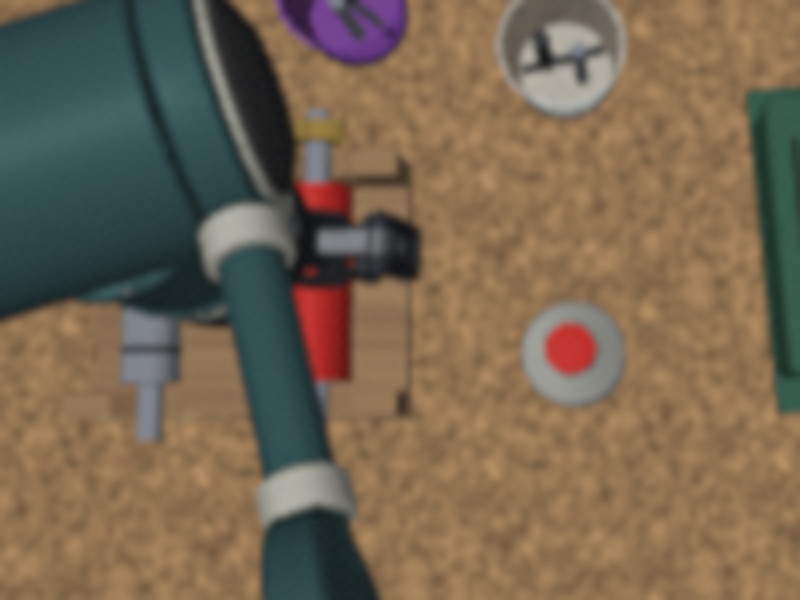

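```bash
python3 -c "
from h import *
r=load('side1');a=np.radians(-1.8);d=np.array([np.cos(a),np.sin(a),0]);c=np.array([.4875,.177,.062])
P=np.array([c+d*.096,c-d*.085,c,[.4853,.1727,.1895]]);uv=proj(r,P);print((uv-[160,150])*3.5)
t=load('top0');print(proj(t,P))
print((proj(r,[G(0,66,105),G(0,-66,105),G(-75,107,115),G(-75,179,115)])));print(proj(t,[G(0,66,105),G(0,-66,105),G(-75,107,115),G(-75,179,115)]))
"
```

```text
[[161.27746664 335.8220674 ]
 [415.07611025 396.22901067]
 [292.54929125 367.06624408]
 [288.66782694 209.61040023]]
[[179.73156978 146.51884868]
 [177.91022818 228.52053745]
 [178.77207028 189.71809244]
 [169.81939307 185.66326546]]
[[278.58554059 160.26386357]
 [287.49963413 139.24038169]
 [301.78550927 167.38258794]
 [297.16083929 181.33557961]]
[[345.91680714 173.69554965]
 [407.00832492 167.86330989]
 [331.45196081 210.50374045]
 [297.27074978 213.8516923 ]]
```

The projected roller ends and saddles agree with both pictures. In the side view the journal ends are near (158,337) and (416,397) in the crop, and the fingers stand open above the roller. I'll descend now.

Call:
arm_command --delta_rot '[[0, 0, 0], [0, 0, 0], [0, 0, 0], [0, 0, 0], [0, 0, 0], [0, 0, 0], [0, 0, 0], [0, 0, 0], [0, 0, 0], [0, 0, 0]]' --delta_pos '[[-0.002, 0.02, -0.004], [0, 0.025, 0], [0, 0.025, 0], [0, 0.025, 0], [0, 0.02, 0], [0, 0.02, 0], [0, 0.015, 0], [0, 0, 0], [0, 0, 0], [0, 0, 0]]' --fingers '[0, 0, 0, 0, 0, 0, 0, 0, 0, 0]'

```text
t: 4.85
ee_pos: [0.4899, 0.1771, 0.0424]
tool_rot: [0.012, 0.707, -0.707, -0.01]
force: [-0.2, 0.8, -0.2]
opening: 0.0855
```

```bash
python3 -c "
from h import *
from cell import *
to([.4875,.177,.04],-91.8)
r=read_camera('side');crop(r,160,150,360,330,3.5,'s2.png')
"
```

```text
t 4.85 p [0.4899 0.1771 0.0424] yaw -91.79 down [ 0.002  0.001 -1.   ] open 0.0855 F [-0.2  0.8 -0.2] j [0.3  0.17 2.1  0.   0.87 1.9 ]
tool delta now [0.0024 0.0024 0.0002]
rot about tool y 0.01 delta after rot [0.0024 0.0024 0.0002]
```

View pics/s2.png

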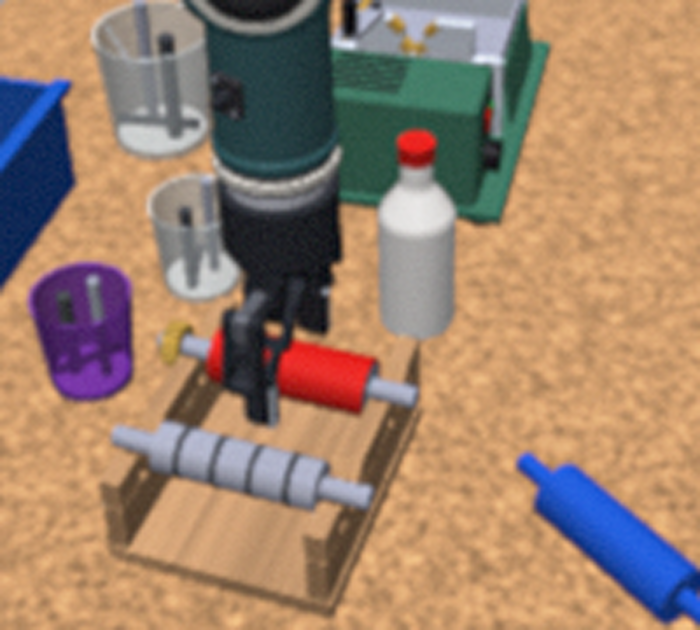

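Call:
arm_command --delta_rot '[[0, 0, 0], [0, 0, 0], [0, 0, 0], [0, 0, 0], [0, 0, 0], [0, 0, 0], [0, 0, 0], [0, 0, 0], [0, 0, 0], [0, 0, 0]]' --delta_pos '[[0.002, 0.002, 0], [0, 0, 0], [0, 0, 0], [0, 0, 0], [0, 0, 0], [0, 0, 0], [0, 0, 0], [0, 0, 0], [0, 0, 0], [0, 0, 0]]' --fingers '[0, 0, 1, 1, 1, 1, 1, 1, 1, 1]' --squeeze 60

```text
t: 6.15
ee_pos: [0.4872, 0.1776, 0.0396]
tool_rot: [0.011, 0.707, -0.707, -0.011]
force: [-1.0, 5.5, 1.9]
opening: 0.0388
```

```bash
python3 -c "
from h import *
to([.4875,.177,.04],-91.8)
print(G(0,0,105))
"
```

```text
t 6.15 p [0.4872 0.1776 0.0396] yaw -91.79 down [ 0.001  0.001 -1.   ] open 0.0388 F [-1.   5.5  1.9] j [0.3  0.17 2.1  0.   0.86 1.9 ]
tool delta now [-0.0003 -0.0004  0.0006]
rot about tool y 0.01 delta after rot [-0.0003 -0.0004  0.0006]
[ 0.515  -0.2505  0.105 ]
```

Call:
arm_command --delta_rot '[[0, 0, 0], [0, 0, 0], [0, 0, 0], [0, 0, 0], [0, 0, 0], [0, 0, 0], [0, 0, 0], [0, 0, 0], [0, 0, 0], [0, 0, 0]]' --delta_pos '[[0, -0.01, 0], [0, -0.02, 0], [0, -0.03, 0], [0, -0.03, 0], [0, -0.03, 0], [0, -0.03, 0], [0, -0.03, 0], [0, -0.025, 0], [0, -0.015, 0], [0, 0, 0]]' --fingers '[1, 1, 1, 1, 1, 1, 1, 1, 1, 1]'

```text
t: 7.4
ee_pos: [0.4873, 0.1766, 0.2599]
tool_rot: [-0.012, -0.707, 0.707, 0.011]
force: [0.9, 1.8, -5.0]
opening: 0.0386
```

```bash
python3 -c "
from h import *
from cell import *
to([.515,-.2505,.26],4.2)
r=read_camera('side');cv2.imwrite('pics/s3.png',r['img'])
"
```

```text
t 7.40 p [0.4873 0.1766 0.2599] yaw -91.81 down [ 0.001 -0.    -1.   ] open 0.0386 F [ 0.9  1.8 -5. ] j [ 0.3  -0.05  1.9  -0.    1.29  1.9 ]
tool delta now [-0.0411 -0.      0.426 ]
rot about tool y -96.01 delta after rot [ 4.28e-01 -1.00e-04 -3.70e-03]
```

View pics/s3.png

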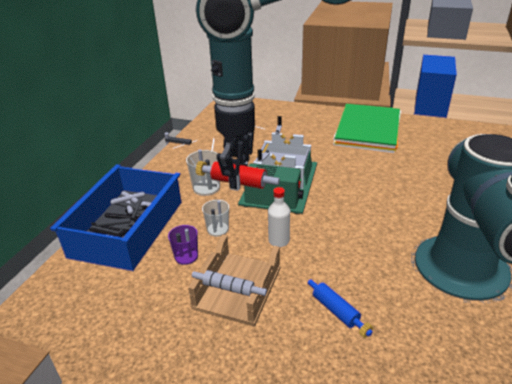

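The red roller is held level at (240,175), and the stand's red place is empty. I'll turn it next and then carry it over.

Call:
arm_command --delta_rot '[[0, -6, 0], [0, -10, 0], [0, -10, 0], [0, -10, 0], [0, -10, 0], [0, -10, 0], [0, -10, 0], [0, -10, 0], [0, -10, 0], [0, -10, 0]]' --delta_pos '[[0, 0, 0], [0, 0, 0], [0, 0, 0], [0, 0, 0], [0, 0, 0], [0, 0, 0], [0, 0, 0], [0, 0, 0], [0, 0, 0], [0, 0, 0]]' --fingers '[1, 1, 1, 1, 1, 1, 1, 1, 1, 1]'

```text
t: 8.7
ee_pos: [0.4858, 0.1763, 0.2569]
tool_rot: [0.521, -0.48, 0.479, -0.518]
force: [-0.1, -0.5, -4.5]
opening: 0.0384
```

Call:
arm_command --delta_rot '[[0, 0, 0], [0, 0, 0], [0, 0, 0], [0, 0, 0], [0, 0, 0], [0, 0, 0], [0, 0, 0], [0, 0, 0], [0, 0, 0], [0, 0, 0]]' --delta_pos '[[0.02, 0, 0], [0.045, 0, 0], [0.05, 0, 0], [0.055, 0, 0], [0.055, 0, 0], [0.055, 0, 0], [0.05, 0, 0], [0.05, 0, 0], [0.03, 0, 0], [0.018, 0, -0.004]]' --fingers '[1, 1, 1, 1, 1, 1, 1, 1, 1, 1]'

```text
t: 9.95
ee_pos: [0.5133, -0.2514, 0.257]
tool_rot: [0.518, -0.483, 0.48, -0.517]
force: [0.8, 0.4, -3.9]
opening: 0.0387
```

```bash
python3 -c "
from h import *
from cell import *
to([.515,-.2505,.16],4.2)
for n in('side','top'):
    r=read_camera(n);pickle.dump(r,open(n+'4.pkl','wb'))
    if n=='side': crop(r,180,80,360,230,4,'s4.png')
    else: crop(r,270,100,470,250,4,'t4.png')
"
```

```text
t 9.95 p [ 0.5133 -0.2514  0.257 ] yaw 4.13 down [-0.003  0.002 -1.   ] open 0.0387 F [ 0.8  0.4 -3.9] j [-0.5   0.06  1.8  -0.    1.29 -0.57]
tool delta now [-0.0006  0.097   0.002 ]
rot about tool y -0.07 delta after rot [-0.0008  0.097   0.0017]
```

View pics/s4.png

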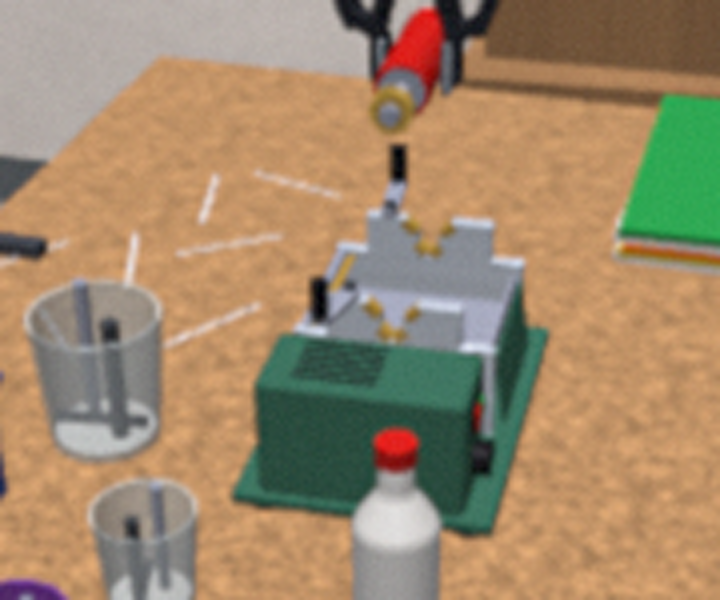

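View pics/t4.png

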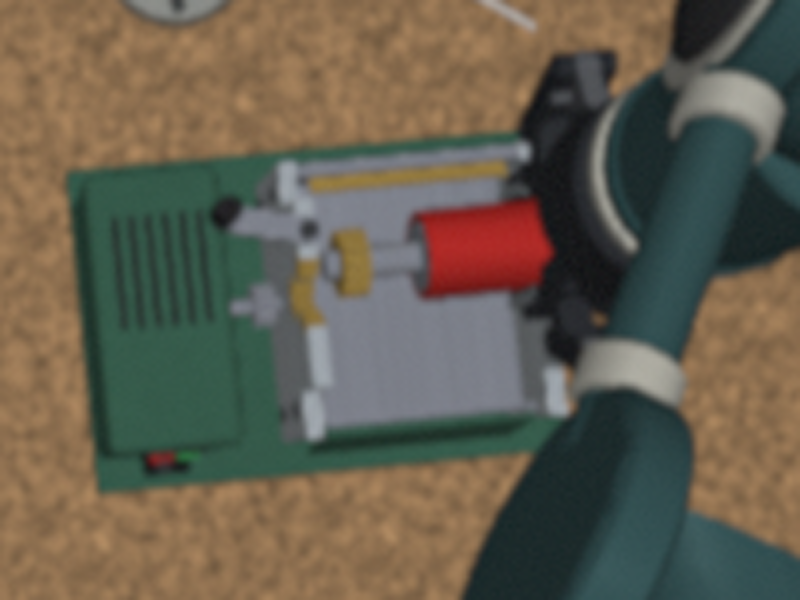

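```bash
python3 -c "
from h import *
a=np.radians(94.13);d=np.array([np.cos(a),np.sin(a),0]);c=np.array([.5133,-.2514,.279])
P=np.array([c+d*.096,c+d*.084,c+d*.054])
print((proj(load('top4'),P)-[270,100])*4)
print((proj(load('side4'),P)-[180,80])*4)
"
```

```text
[[317.09807221 259.87593424]
 [344.31764148 257.32696778]
 [412.25345983 250.96514327]]
[[386.86747361 115.91801091]
 [390.79562651 108.53529897]
 [400.33957492  90.59805888]]
```

The roller hangs level with the gear at (350,262) in the top crop, on the housing side. Both keepers are clear of the slots. I'll lower to just above the slots.

Call:
arm_command --delta_rot '[[0, 0, 0], [0, 0, 0], [0, 0, 0], [0, 0, 0], [0, 0, 0], [0, 0, 0], [0, 0, 0], [0, 0, 0], [0, 0, 0], [0, 0, 0]]' --delta_pos '[[-0.0005, 0.01, 0.002], [0, 0.02, 0], [0, 0.025, 0], [0, 0.025, 0], [0, 0.02, 0], [0, 0.02, 0], [0, 0.015, 0], [0, 0.01, 0], [0, 0, 0], [0, 0, 0]]' --fingers '[1, 1, 1, 1, 1, 1, 1, 1, 1, 1]'

```text
t: 11.3
ee_pos: [0.517, -0.2501, 0.1151]
tool_rot: [-0.518, 0.481, -0.482, 0.518]
force: [0.3, 1.1, -4.7]
opening: 0.0384
```

```bash
python3 -c "
from h import *
from cell import *
to([.515,-.2505,.0826],4.2)
for n in('side','top'):
    r=read_camera(n);pickle.dump(r,open(n+'5.pkl','wb'))
    if n=='side': crop(r,220,90,340,180,6,'s5.png')
    else: crop(r,270,100,470,250,4,'t5.png')
"
```

```text
t 11.30 p [ 0.517  -0.2501  0.1151] yaw 4.21 down [ 0.001 -0.001 -1.   ] open 0.0384 F [ 0.3  1.1 -4.7] j [-0.49  0.17  1.94  0.    1.03 -0.57]
tool delta now [ 0.0003  0.0325 -0.0021]
rot about tool y 0.01 delta after rot [ 0.0003  0.0325 -0.0021]
```

View pics/s5.png

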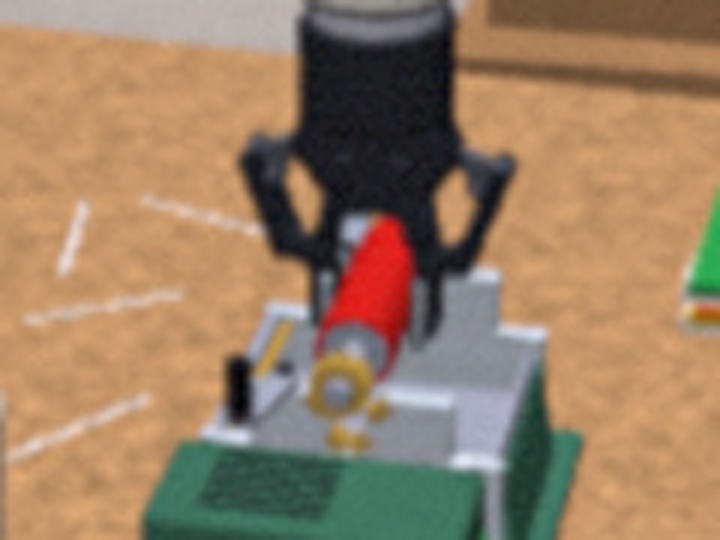

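View pics/t5.png

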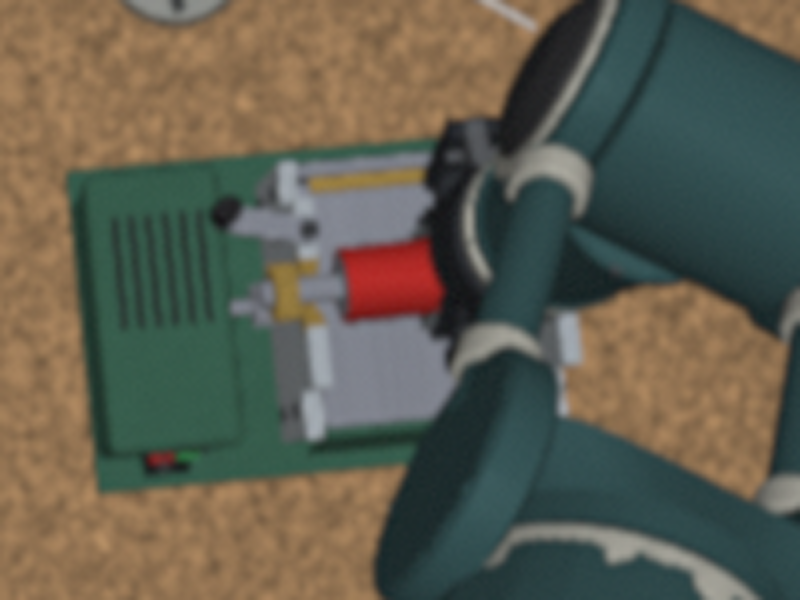

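Everything lines up: the gear is over the gap beyond the gear-side cheek, and the journal is above the slot. I'll lower in small steps.

Call:
arm_command --delta_rot '[[0, 0, 0], [0, 0, 0], [0, 0, 0], [0, 0, 0], [0, 0, 0], [0, 0, 0], [0, 0, 0], [0, 0, 0], [0, 0, 0], [0, 0, 0]]' --delta_pos '[[0, 0.003, -0.002], [0, 0.004, 0], [0, 0.004, 0], [0, 0.004, 0], [0, 0.004, 0], [0, 0.004, 0], [0, 0.003, 0], [0, 0.002, 0], [0, 0, 0], [0, 0, 0]]' --fingers '[1, 1, 1, 1, 1, 1, 1, 1, 1, 1]'

```text
t: 12.65
ee_pos: [0.5153, -0.25, 0.0868]
tool_rot: [-0.518, 0.481, -0.482, 0.518]
force: [4.8, -0.2, -2.3]
opening: 0.0384
```

```bash
python3 -c "
from h import *
to([.515,-.2505,.0826],4.2)
from cell import state;print(state()['torque'])
"
```

```text
t 12.65 p [ 0.5153 -0.25    0.0868] yaw 4.19 down [ 0.002 -0.001 -1.   ] open 0.0384 F [ 4.8 -0.2 -2.3] j [-0.5   0.2   1.96  0.    0.97 -0.57]
tool delta now [ 0.0004  0.0042 -0.0003]
rot about tool y -0.01 delta after rot [ 0.0004  0.0042 -0.0003]
[ 0.05552786 -0.78882081 -0.31477515]
```

Call:
arm_command --delta_rot '[[0, 0, 0], [0, 0, 0], [0, 0, 0], [0, 0, 0], [0, 0, 0], [0, 0, 0], [0, 0, 0], [0, 0, 0], [0, 0, 0], [0, 0, 0]]' --delta_pos '[[0, 0, 0.001], [0, 0.001, 0], [0, 0.001, 0], [0, 0.001, 0], [0, 0.001, 0], [0, 0, 0], [0, 0, 0], [0, 0, 0], [0, 0, 0], [0, 0, 0]]' --fingers '[1, 1, 1, 1, 1, 1, 1, 1, 1, 1]'

```text
t: 13.9
ee_pos: [0.5154, -0.2497, 0.0832]
tool_rot: [-0.518, 0.481, -0.481, 0.518]
force: [-0.3, 1.6, 5.4]
opening: 0.0388
```

```bash
python3 -c "
from h import *
to([.515,-.2505,.0826],4.2)
from cell import *;print(state()['torque'])
for n in('side','top'):
    r=read_camera(n);pickle.dump(r,open(n+'6.pkl','wb'))
    if n=='side': crop(r,220,90,340,180,6,'s6.png')
    else: crop(r,270,100,470,250,4,'t6.png')
"
```

```text
t 13.90 p [ 0.5154 -0.2497  0.0832] yaw 4.21 down [ 0.  0. -1.] open 0.0388 F [-0.3  1.6  5.4] j [-0.49  0.21  1.96  0.    0.97 -0.57]
tool delta now [ 0.0008  0.0006 -0.0005]
rot about tool y 0.01 delta after rot [ 0.0008  0.0006 -0.0005]
[ 0.37025647 -0.02893129 -0.27966725]
```

View pics/s6.png

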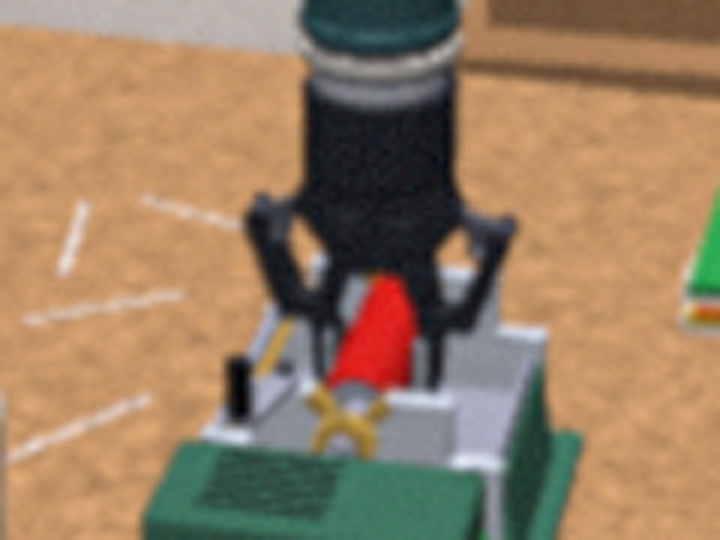

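View pics/t6.png

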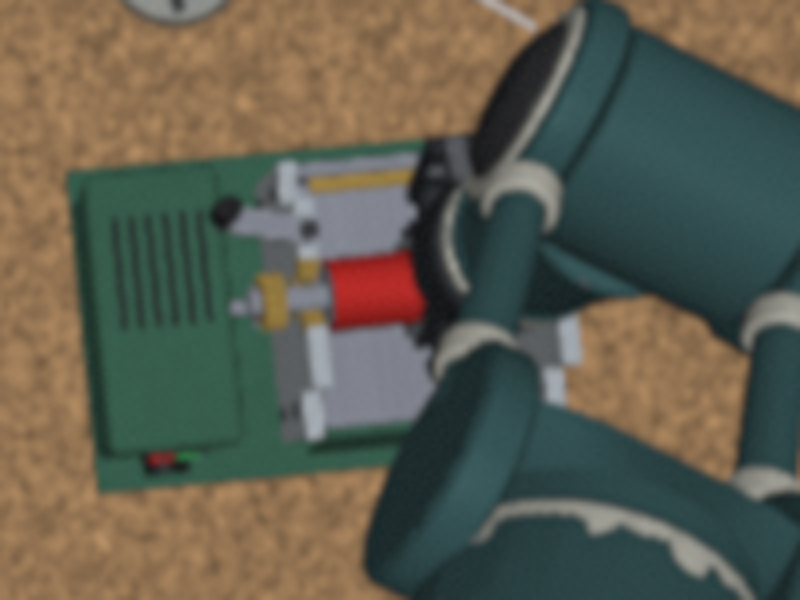

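The upward force has risen from about −4.5 to +5.4 N, so the journals are touching down. I'll press 1.5 mm more so that both are certain to seat before I let go.

Call:
arm_command --delta_rot '[[0, 0, 0], [0, 0, 0], [0, 0, 0], [0, 0, 0], [0, 0, 0], [0, 0, 0], [0, 0, 0], [0, 0, 0], [0, 0, 0], [0, 0, 0]]' --delta_pos '[[0, 0.0005, 0], [0, 0.0005, 0], [0, 0.0005, 0], [0, 0, 0], [0, 0, 0], [0, 0, 0], [0, 0, 0], [0, 0, 0], [0, 0, 0], [0, 0, 0]]' --fingers '[1, 1, 1, 1, 1, 1, 1, 1, 1, 1]'

```text
t: 15.25
ee_pos: [0.5156, -0.2497, 0.083]
tool_rot: [-0.518, 0.481, -0.482, 0.518]
force: [-2.1, 3.6, 12.6]
opening: 0.0385
```

```bash
python3 -c "
from h import *
to([.515,-.2505,.0826],4.2)
from cell import *;print(state()['torque'])
"
```

```text
t 15.25 p [ 0.5156 -0.2497  0.083 ] yaw 4.18 down [ 0.  0. -1.] open 0.0385 F [-2.1  3.6 12.6] j [-0.49  0.21  1.96  0.    0.97 -0.57]
tool delta now [ 0.0008  0.0004 -0.0007]
rot about tool y -0.02 delta after rot [ 0.0008  0.0004 -0.0007]
[ 0.58849752  0.46531741 -0.48562443]
```

Call:
arm_command --delta_rot '[[0, 0, 0], [0, 0, 0], [0, 0, 0], [0, 0, 0], [0, 0, 0], [0, 0, 0], [0, 0, 0], [0, 0, 0], [0, 0, 0], [0, 0, 0]]' --delta_pos '[[0, 0, 0], [0, 0, 0], [0, 0, 0], [0, 0, 0], [0, 0, 0], [0, 0, 0], [0, 0, 0], [0, 0, 0], [0, -0.005, 0], [0, -0.01, 0]]' --fingers '[0.7, 0.4, 0.35, 0.35, 0.35, 0.35, 0.35, 0.35, 0.35, 0.35]'

```text
t: 16.5
ee_pos: [0.515, -0.2495, 0.0959]
tool_rot: [0.518, -0.482, 0.481, -0.518]
force: [0.3, -0.1, 0.5]
opening: 0.0554
```

```bash
python3 -c "
from h import *
to([.515,-.2505,.0826],4.2)
from cell import *
r=read_camera('top');crop(r,270,100,470,250,4,'t7.png')
"
```

```text
t 16.50 p [ 0.515  -0.2495  0.0959] yaw 4.22 down [-0.001  0.    -1.   ] open 0.0554 F [ 0.3 -0.1  0.5] j [-0.49  0.19  1.95 -0.    0.99 -0.57]
tool delta now [ 0.001   0.0133 -0.0001]
rot about tool y 0.02 delta after rot [ 0.001   0.0133 -0.0001]
```

View pics/t7.png

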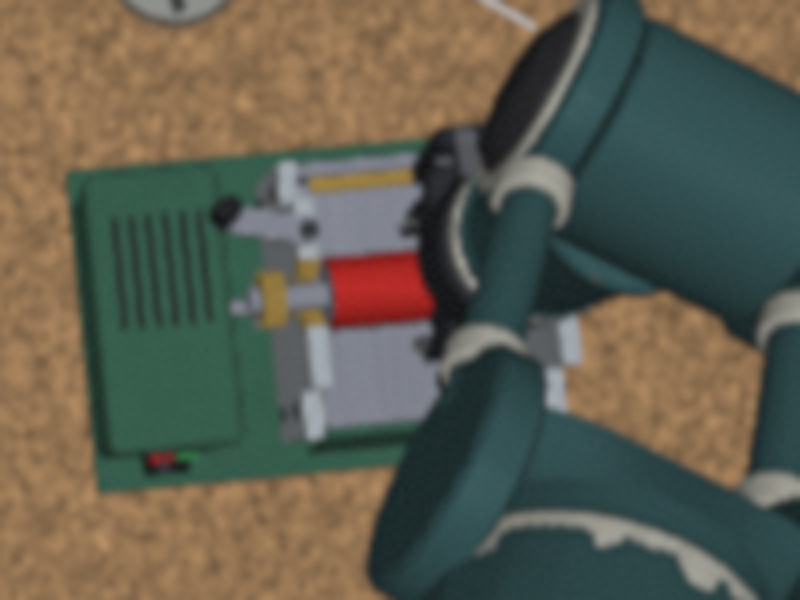

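The roller stays in the saddles (red body at (380,290), gear at (270,300) in the crop), and the force is about zero after the fingers opened. I'll retract, shut the fingers and turn for the gear-side keeper.

Call:
arm_command --delta_rot '[[0, 0, 0], [0, 0, 0], [0, 0, 0], [0, 0, 0], [0, 0, 0], [0, 10.3, 0], [0, 10.3, 0], [0, 10.3, 0], [0, 10.3, 0], [0, 10.3, 0]]' --delta_pos '[[0, -0.02, 0], [0, -0.03, 0], [0, -0.035, 0], [0, -0.035, 0], [0, -0.024, 0], [0, 0, 0], [0, 0, 0], [0, 0, 0], [0, 0, 0], [0, 0, 0]]' --fingers '[0.35, 0.35, 0.35, 0.35, 0.5, 1, 1, 1, 1, 1]'

```text
t: 17.8
ee_pos: [0.5156, -0.2498, 0.2415]
tool_rot: [0.255, -0.659, 0.66, -0.256]
force: [1.0, 0.1, 0.2]
opening: 0.0006
```

```bash
cat >> h.py <<'E'
def knobs(name):
    from cell import read_camera
    t=read_camera('top');pickle.dump(t,open(name+'.pkl','wb'));C=cloud(t);hsv=cv2.cvtColor(t['img'],cv2.COLOR_BGR2HSV)
    b=(hsv[...,2]<60)&(C[...,2]>.15)&(C[...,2]<.166);b[:, :290]=0;b[:125]=0;b[225:]=0
    n,lab,st,ce=cv2.connectedComponentsWithStats(b.astype(np.uint8))
    for k in range(1,n):
        if st[k,4]>4:
            q=C[lab==k].mean(0);d=q[:2]-o;c,s_=np.cos(yw),np.sin(yw);g=np.array([d[0]*c+d[1]*s_,-d[0]*s_+d[1]*c])*1000
            sg=np.sign(g[1]);e=g-[32,sg*66];print('knob',st[k,4],q.round(4),'gluer',g.round(1),'r %.1f q %.2f'%(np.hypot(*e),np.arctan2(sg*e[1],-e[0])))
    return t
E
python3 -c "
from h import *
t=knobs('top8');crop(t,270,100,470,250,4,'t8.png')
n=np.array([-.78,-.62]);K=np.array([42.4,111.8])
T=K-n*30;to(G(*T,240),-47.3)
"
```

```text
knob 33 [ 0.549  -0.1357  0.1592] gluer [ 42.4 112. ] r 47.2 q 1.79
t 17.85 p [ 0.5156 -0.2498  0.2414] yaw -47.92 down [ 0.001 -0.001 -1.   ] open 0.0002 F [-0.  -0.2  0.1] j [-0.49  0.06  1.82 -0.    1.26  0.34]
tool delta now [-0.1311  0.0014 -0.0624]
rot about tool y -0.62 delta after rot [-0.1318  0.0014 -0.061 ]
```

View pics/t8.png

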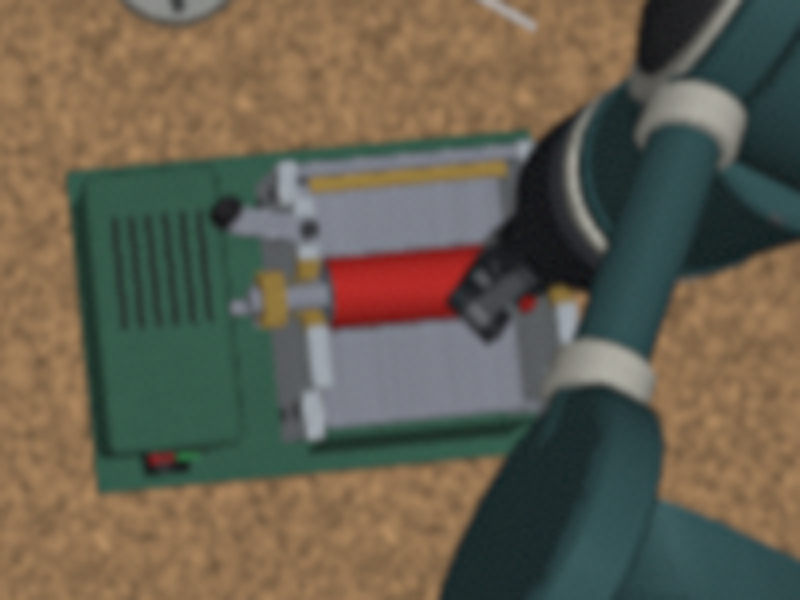

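Call:
arm_command --delta_rot '[[0, -0.6, 0], [0, 0, 0], [0, 0, 0], [0, 0, 0], [0, 0, 0], [0, 0, 0], [0, 0, 0], [0, 0, 0], [0, 0, 0], [0, 0, 0]]' --delta_pos '[[0, 0, 0], [-0.033, 0, -0.015], [-0.033, 0, -0.016], [-0.033, 0, -0.015], [-0.033, 0, -0.015], [0, 0, 0], [0, 0.02, 0], [0, 0.02, 0], [0, 0.015, 0], [0, 0, 0]]' --fingers '[1, 1, 1, 1, 1, 1, 1, 1, 1, 1]'

```text
t: 19.1
ee_pos: [0.5676, -0.115, 0.1819]
tool_rot: [-0.262, 0.658, -0.656, 0.259]
force: [-0.0, 0.0, -0.4]
opening: 0.0001
```

```bash
python3 -c "
from h import *
from cell import *
n=np.array([-.78,-.62]);K=np.array([42.4,111.8])
T=K-n*30;to(G(*T,140),-47.3)
t=knobs('top9');crop(t,270,100,470,250,4,'t9.png')
r=read_camera('side');crop(r,220,90,340,180,6,'s9.png')
"
```

```text
t 19.10 p [ 0.5676 -0.115   0.1819] yaw -46.73 down [-0.005  0.001 -1.   ] open 0.0001 F [-0.   0.  -0.4] j [-0.24  0.12  1.86 -0.    1.16  0.57]
tool delta now [-0.0022  0.0419  0.003 ]
rot about tool y 0.57 delta after rot [-0.0021  0.0419  0.0028]
knob 29 [ 0.5567 -0.3568  0.1586] gluer [  33.8 -109. ] r 43.1 q 1.61
knob 30 [ 0.5488 -0.1356  0.159 ] gluer [ 42.1 112.1] r 47.2 q 1.79
```

View pics/t9.png

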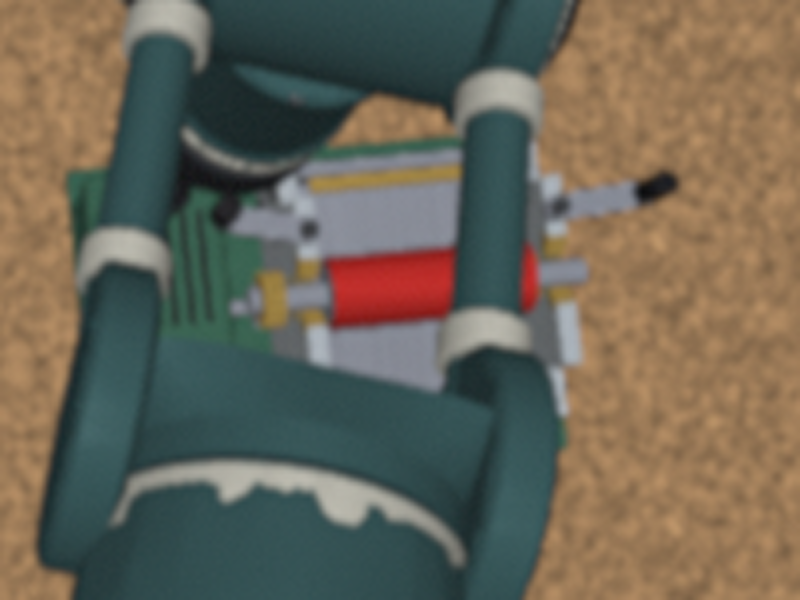

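View pics/s9.png

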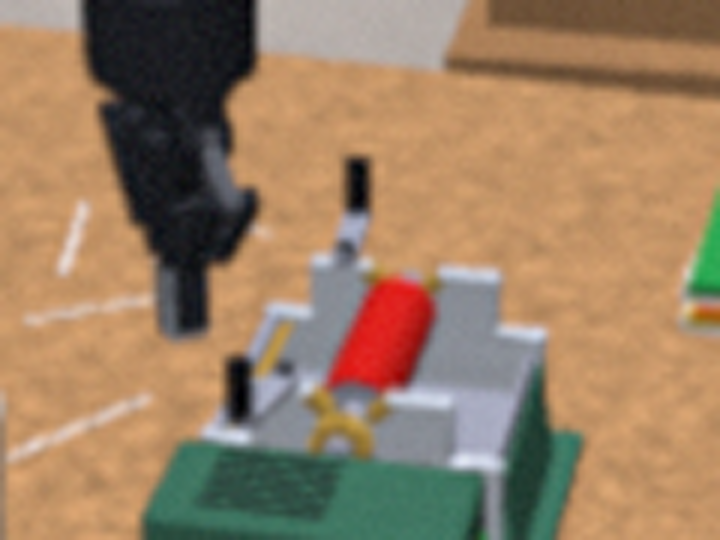

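The view is clear: both journals sit in the slots, and the shut fingers stand beyond the gear-side knob. I'll compute the sweep from z = 0.140.

Call:
arm_command --delta_rot '[[0, 0.6, 0], [0, 0, 0], [0, 0, 0], [0, 0, 0], [0, 0, 0], [0, 0, 0], [0, 0, 0], [0, 0, 0], [0, 0, 0], [0, 0, 0]]' --delta_pos '[[-0.002, 0, 0.003], [0, 0.02, 0], [0, 0.015, 0], [0, 0.007, 0], [0, 0, 0], [0, 0, 0], [0, 0, 0], [0, 0, 0], [0, 0, 0], [0, 0, 0]]' --fingers '[1, 1, 1, 1, 1, 1, 1, 1, 1, 1]'

```text
t: 20.45
ee_pos: [0.5731, -0.1156, 0.1429]
tool_rot: [0.257, -0.659, 0.659, -0.258]
force: [-0.1, 0.4, 0.7]
opening: -0.0
```

```bash
python3 -c "
from h import *
from cell import *
n=np.array([-.78,-.62])
to(None)
s=state();M=R.from_quat(s['tool_rot']).as_matrix();p=np.array(s['ee_pos'])
for q in np.linspace(1.79,0,11):
    K=np.array([32-46*np.cos(q),66+46*np.sin(q)])
    for off in ([30,18] if q>1.78 else [18] if q>.01 else [18,14]):
        t=G(*(K-n*off),140);d=M.T@(t-p);print('q %.2f'%q,off,(d*1000).round(1));p=t
"
```

```text
t 20.45 p [ 0.5731 -0.1156  0.1429] yaw -47.29 down [ 0. -0. -1.] open -0.0000 F [-0.1  0.4  0.7] j [-0.24  0.17  1.89  0.    1.08  0.58]
q 1.79 30 [ 2.4  2.9 -0.9]
q 1.79 18 [12. -0. -0.]
q 1.61 18 [ 5.7 -0.  -5.9]
q 1.43 18 [ 6.7 -0.  -4.8]
q 1.25 18 [ 7.4 -0.  -3.5]
q 1.07 18 [ 7.9 -0.  -2.2]
q 0.90 18 [ 8.2 -0.  -0.7]
q 0.72 18 [ 8.2 -0.   0.8]
q 0.54 18 [ 7.9 -0.   2.2]
q 0.36 18 [ 7.4 -0.   3.6]
q 0.18 18 [ 6.6 -0.   4.8]
q 0.00 18 [5.7 0.  6. ]
q 0.00 14 [ 4. -0. -0.]
```

Call:
arm_command --delta_rot '[[0, 0, 0], [0, 0, 0], [0, 0, 0], [0, 0, 0], [0, 0, 0], [0, 0, 0], [0, 0, 0], [0, 0, 0], [0, 0, 0], [0, 0, 0]]' --delta_pos '[[0.007, 0.002, 0], [0.007, 0, -0.001], [0.0057, 0, -0.006], [0.0067, 0, -0.0048], [0.0074, 0, -0.0035], [0.008, 0, -0.002], [0.008, 0, -0.001], [0.008, 0, 0.001], [0, 0, 0], [0, 0, 0]]' --fingers '[1, 1, 1, 1, 1, 1, 1, 1, 1, 1]'

```text
t: 21.7
ee_pos: [0.5191, -0.1427, 0.141]
tool_rot: [0.257, -0.658, 0.659, -0.257]
force: [-0.3, -0.3, -0.5]
opening: -0.0003
```

```bash
python3 -c "
from h import *
from cell import *
n=np.array([-.78,-.62])
q=.72;K=np.array([32-46*np.cos(q),66+46*np.sin(q)]);to(G(*(K-n*18),140))
r=read_camera('side');crop(r,220,90,340,180,6,'s10.png')
"
```

```text
t 21.70 p [ 0.5191 -0.1427  0.141 ] yaw -47.31 down [ 0.001 -0.001 -1.   ] open -0.0003 F [-0.3 -0.3 -0.5] j [-0.31  0.08  1.99 -0.    1.07  0.51]
tool delta now [ 0.0002  0.001  -0.0006]
```

View pics/s10.png

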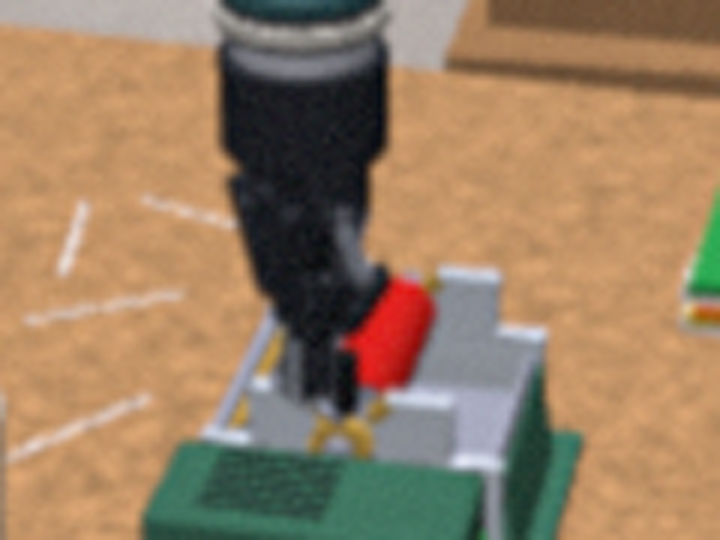

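The knob (340,380) rides on the finger's face. I'll carry on to the shut stop with a small overshoot.

Call:
arm_command --delta_rot '[[0, 0, 0], [0, 0, 0], [0, 0, 0], [0, 0, 0], [0, 0, 0], [0, 0, 0], [0, 0, 0], [0, 0, 0], [0, 0, 0], [0, 0, 0]]' --delta_pos '[[0.008, 0, 0.002], [0.0074, 0, 0.0036], [0.0066, 0, 0.0048], [0.0057, 0, 0.006], [0.001, 0, 0], [0.001, 0, 0], [0.001, 0, 0], [0.001, 0, 0], [0, 0, 0], [0, 0, 0]]' --fingers '[1, 1, 1, 1, 1, 1, 1, 1, 1, 1]'

```text
t: 23.0
ee_pos: [0.5095, -0.1732, 0.1408]
tool_rot: [-0.255, 0.66, -0.658, 0.26]
force: [9.6, 11.0, -4.3]
opening: -0.0001
```

```bash
python3 -c "
from h import *
from cell import *
n=np.array([-.78,-.62])
q=0;K=np.array([32-46*np.cos(q),66+46*np.sin(q)]);to(G(*(K-n*14),140))
r=read_camera('side');crop(r,220,90,340,180,6,'s11.png')
"
```

```text
t 23.00 p [ 0.5095 -0.1732  0.1408] yaw -47.36 down [ 0.006  0.005 -1.   ] open -0.0001 F [ 9.6 11.  -4.3] j [-0.38  0.08  1.99  0.01  1.07  0.44]
tool delta now [0.0043 0.0007 0.0002]
```

View pics/s11.png

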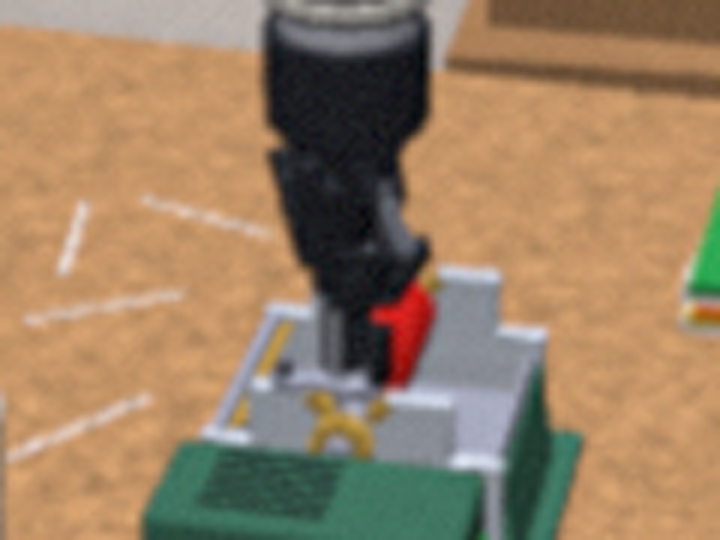

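The bar lies across the slot and the force has risen to 15 N, so the keeper is at its stop. I'll back off, rise and turn for the plain-side keeper.

Call:
arm_command --delta_rot '[[0, 0, 0], [0, 0, 0], [0, 0, 0], [0, 0, 0], [0, 0, 0], [0, -10.3, 0], [0, -10.3, 0], [0, -10.3, 0], [0, -10.3, 0], [0, -10.3, 0]]' --delta_pos '[[-0.015, 0, 0], [-0.006, -0.01, 0], [0, -0.03, 0], [0, -0.03, 0], [0, -0.03, 0], [0, 0, 0], [0, 0, 0], [0, 0, 0], [0, 0, 0], [0, 0, 0]]' --fingers '[1, 1, 1, 1, 1, 1, 1, 1, 1, 1]'

```text
t: 24.3
ee_pos: [0.5223, -0.1621, 0.2418]
tool_rot: [0.52, -0.479, 0.48, -0.519]
force: [0.1, 1.0, -0.1]
opening: 0.0001
```

Call:
arm_command --delta_rot '[[0, -10.3, 0], [0, -10.3, 0], [0, -10.3, 0], [0, -10.3, 0], [0, -10.3, 0], [0, 0, 0], [0, 0, 0], [0, 0, 0], [0, 0, 0], [0, 0, 0]]' --delta_pos '[[0, 0, 0], [0, 0, 0], [0, 0, 0], [0, 0, 0], [0, 0, 0], [0, 0, 0], [0, 0, 0], [0, 0, 0], [0, 0, 0], [0, 0, 0]]' --fingers '[1, 1, 1, 1, 1, 1, 1, 1, 1, 1]'

```text
t: 25.55
ee_pos: [0.5221, -0.1614, 0.2407]
tool_rot: [0.676, -0.209, 0.208, -0.676]
force: [-0.4, 0.5, -0.4]
opening: 0.0002
```

```bash
python3 -c "
from h import *
from cell import *
n=np.array([-.78,.62]);q=1.61;K=np.array([32-46*np.cos(q),-66-46*np.sin(q)])
to(G(*(K-n*32),230),55.7)
t=knobs('top12');crop(t,270,100,470,250,4,'t12.png')
r=read_camera('side');crop(r,220,90,340,180,6,'s12.png')
"
```

```text
t 25.55 p [ 0.5221 -0.1614  0.2407] yaw 55.69 down [-0. -0. -1.] open 0.0002 F [-0.4  0.5 -0.4] j [-0.35  0.01  1.87 -0.    1.26 -1.32]
tool delta now [ 0.1724  0.0107 -0.1442]
rot about tool y -0.01 delta after rot [ 0.1724  0.0107 -0.1442]
```

View pics/s12.png

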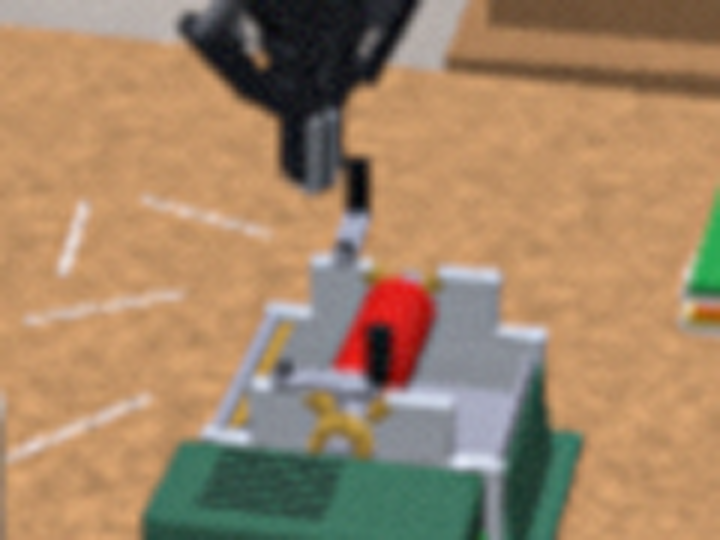

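View pics/t12.png

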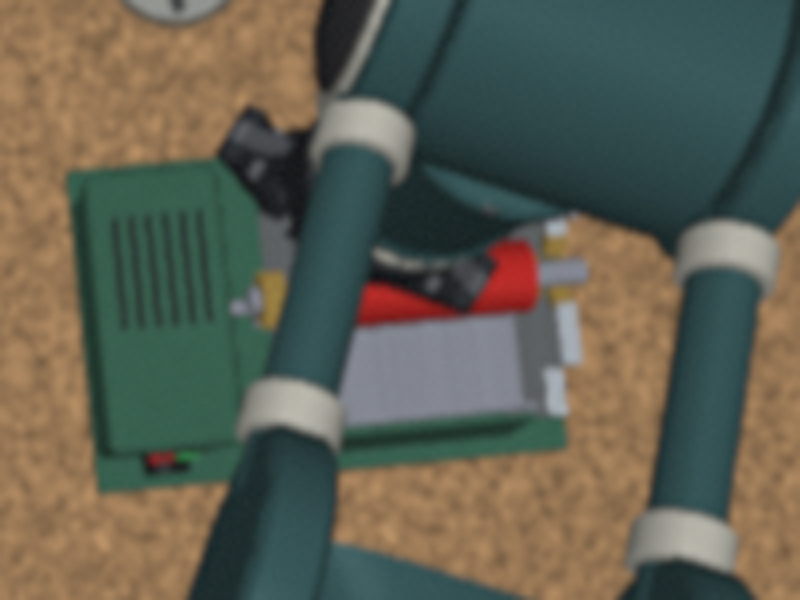

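The gear-side keeper is shut: the bar crosses the slot and the knob is at (378,350). Next I'll move over to the plain side.

Call:
arm_command --delta_rot '[[0, 0, 0], [0, 0, 0], [0, 0, 0], [0, 0, 0], [0, 0, 0], [0, 0, 0], [0, 0, 0], [0, 0, 0], [0, 0, 0], [0, 0, 0]]' --delta_pos '[[0.0345, 0, -0.029], [0.0345, 0, -0.029], [0.0345, 0, -0.029], [0.0345, 0, -0.029], [0.0345, 0, -0.028], [0, 0, 0], [0, 0.02, 0], [0, 0.02, 0], [0, 0, 0], [0, 0, 0]]' --fingers '[1, 1, 1, 1, 1, 1, 1, 1, 1, 1]'

```text
t: 26.9
ee_pos: [0.5835, -0.3767, 0.2005]
tool_rot: [-0.676, 0.208, -0.208, 0.676]
force: [-0.2, 0.0, 1.2]
opening: -0.0
```

```bash
python3 -c "
from h import *
from cell import *
n=np.array([-.78,.62]);q=1.61;K=np.array([32-46*np.cos(q),-66-46*np.sin(q)])
to(G(*(K-n*30),140),55.7)
s=state();M=R.from_quat(s['tool_rot']).as_matrix();p=np.array(s['ee_pos'])
for q in np.linspace(1.62,0,10):
    K=np.array([32-46*np.cos(q),-66-46*np.sin(q)])
    for off in ([30,18] if q>1.6 else [18] if q>.01 else [18,14]):
        t=G(*(K-n*off),140);d=M.T@(t-p);print('q %.2f'%q,off,(d*1000).round(1));p=t
r=read_camera('side');crop(r,220,70,340,160,6,'s13.png')
"
```

```text
t 26.90 p [ 0.5835 -0.3767  0.2005] yaw 55.76 down [-0.001  0.    -1.   ] open -0.0000 F [-0.2  0.   1.2] j [-0.61  0.32  1.59  0.    1.23 -1.58]
tool delta now [-0.0016  0.0605 -0.0009]
rot about tool y 0.06 delta after rot [-0.0016  0.0605 -0.0009]
q 1.62 30 [-1.3 60.5 -0.6]
q 1.62 18 [-12.   0.   0.]
q 1.44 18 [-6.7  0.  -4.9]
q 1.26 18 [-7.4  0.  -3.6]
q 1.08 18 [-8.   0.  -2.2]
q 0.90 18 [-8.2  0.  -0.7]
q 0.72 18 [-8.2  0.   0.7]
q 0.54 18 [-8.   0.   2.2]
q 0.36 18 [-7.4  0.   3.6]
q 0.18 18 [-6.7  0.   4.9]
q 0.00 18 [-5.7  0.   6. ]
q 0.00 14 [-4.  0.  0.]
```

View pics/s13.png

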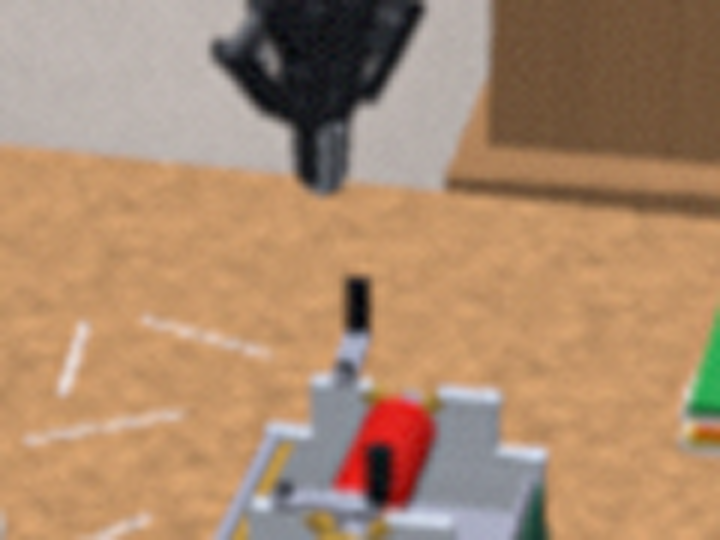

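The plain-side knob at (357,300) is still open, with the fingers behind it. I'll descend and begin the sweep.

Call:
arm_command --delta_rot '[[0, 0, 0], [0, 0, 0], [0, 0, 0], [0, 0, 0], [0, 0, 0], [0, 0, 0], [0, 0, 0], [0, 0, 0], [0, 0, 0], [0, 0, 0]]' --delta_pos '[[-0.001, 0.02, -0.001], [0, 0.025, 0], [0, 0.015, 0], [0, 0, 0], [-0.006, 0, 0], [-0.006, 0, 0], [-0.0067, 0, -0.0049], [-0.0074, 0, -0.0036], [0, 0, 0], [0, 0, 0]]' --fingers '[1, 1, 1, 1, 1, 1, 1, 1, 1, 1]'

```text
t: 28.2
ee_pos: [0.5556, -0.3698, 0.141]
tool_rot: [-0.675, 0.209, -0.208, 0.676]
force: [0.6, -0.6, -0.1]
opening: 0.0003
```

```bash
python3 -c "
from h import *
from cell import *
n=np.array([-.78,.62]);q=1.26;K=np.array([32-46*np.cos(q),-66-46*np.sin(q)])
to(G(*(K-n*18),140),55.7)
r=read_camera('side');crop(r,220,90,340,180,6,'s14.png')
"
```

```text
t 28.20 p [ 0.5556 -0.3698  0.141 ] yaw 55.69 down [-0.     0.001 -1.   ] open 0.0003 F [ 0.6 -0.6 -0.1] j [-0.62  0.32  1.71  0.    1.12 -1.6 ]
tool delta now [-0.0004  0.001   0.0009]
rot about tool y -0.01 delta after rot [-0.0004  0.001   0.0009]
```

View pics/s14.png

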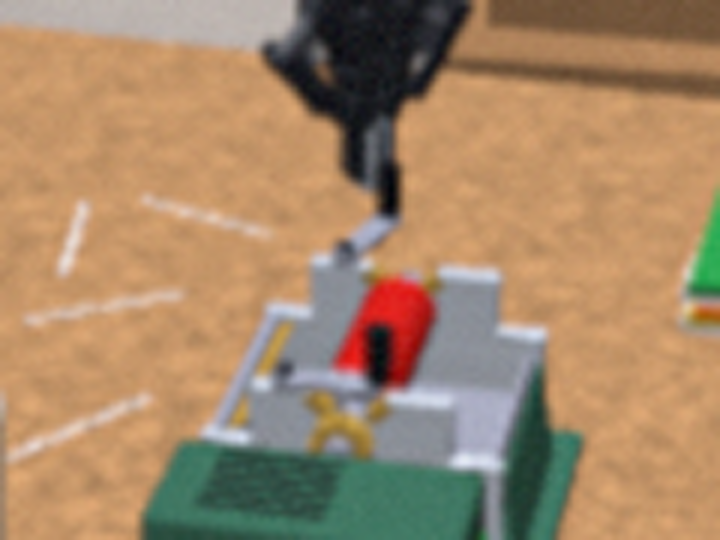

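The plain-side knob (388,190) is moving with the finger. I'll finish the sweep.

Call:
arm_command --delta_rot '[[0, 0, 0], [0, 0, 0], [0, 0, 0], [0, 0, 0], [0, 0, 0], [0, 0, 0], [0, 0, 0], [0, 0, 0], [0, 0, 0], [0, 0, 0]]' --delta_pos '[[-0.008, 0, -0.0022], [-0.0082, 0, -0.0007], [-0.0082, 0, 0.0007], [-0.008, 0, 0.0022], [-0.0074, 0, 0.0036], [-0.0067, 0, 0.0049], [-0.0057, 0, 0.006], [-0.002, 0, 0], [-0.002, 0, 0], [0, 0, 0]]' --fingers '[1, 1, 1, 1, 1, 1, 1, 1, 1, 1]'

```text
t: 29.5
ee_pos: [0.5208, -0.3279, 0.1411]
tool_rot: [0.676, -0.206, 0.211, -0.675]
force: [9.4, -5.4, -7.0]
opening: 0.0001
```

```bash
python3 -c "
from h import *
from cell import *
n=np.array([-.78,.62]);q=0;K=np.array([32-46*np.cos(q),-66-46*np.sin(q)])
to(G(*(K-n*14),140),55.7)
r=read_camera('side');crop(r,220,90,340,180,6,'s15.png')
"
```

```text
t 29.50 p [ 0.5208 -0.3279  0.1411] yaw 55.72 down [ 0.007 -0.004 -1.   ] open 0.0001 F [ 9.4 -5.4 -7. ] j [-0.6   0.22  1.83  0.    1.08 -1.58]
tool delta now [-0.0043  0.0011  0.0003]
rot about tool y 0.02 delta after rot [-0.0043  0.0011  0.0003]
```

View pics/s15.png

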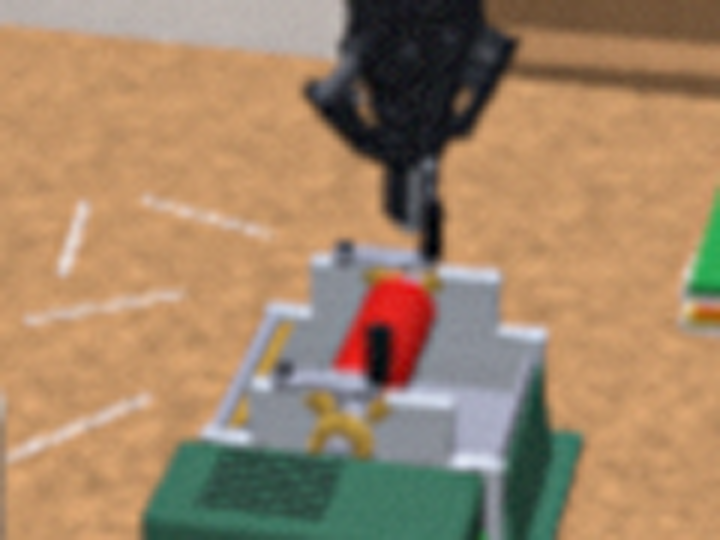

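Call:
arm_command --delta_rot '[[0, 0, 0], [0, 0, 0], [0, 0, 0], [0, 0, 0], [0, 0, 0], [0, 0, 0], [0, 0, 0], [0, 0, 0], [0, 0, 0], [0, 0, 0]]' --delta_pos '[[0.015, 0, 0], [0.006, -0.01, 0], [0, -0.03, 0], [0, -0.04, 0], [0, -0.03, 0], [0.0166, 0, -0.049], [0.0166, 0, -0.049], [0.0166, 0, -0.049], [0.0166, 0, -0.049], [0.0166, 0, -0.049]]' --fingers '[1, 1, 1, 1, 1, 1, 1, 1, 1, 1]'

```text
t: 30.8
ee_pos: [0.465, -0.5888, 0.2516]
tool_rot: [-0.676, 0.208, -0.208, 0.676]
force: [0.2, -0.2, 0.3]
opening: 0.0004
```

```bash
python3 -c "
from h import *
from cell import *
to(None)
t=knobs('top16');cv2.imwrite('pics/t16.png',t['img']);crop(t,280,125,450,225,4.7,'t16c.png')
r=read_camera('side');pickle.dump(r,open('side16.pkl','wb'));crop(r,160,80,340,330,2.3,'s16.png');crop(r,220,90,340,180,6,'s16c.png')
t0=load('top0');C=cloud(t)
import numpy as np
d=cv2.absdiff(t['img'],t0['img']).max(2)
for nm,(u,v) in dict(tub=(240,132),bottle=(243,208),steel=(138,192)).items(): print(nm,'mean diff',d[v-22:v+22,u-16:u+16].mean())
for y in (40,0,-40):
    p=G(0,y,125);u,v=np.round(proj(t,p)[0]).astype(int);print(y,'ridge z',np.median(C[v-1:v+2,u-1:u+2,2]).round(4))
"
```

```text
t 30.80 p [ 0.465  -0.5888  0.2516] yaw 55.72 down [ 0.  0. -1.] open 0.0004 F [ 0.2 -0.2  0.3] j [-0.94  0.4   1.39  0.    1.35 -1.91]
knob 29 [ 0.5049 -0.3152  0.1588] gluer [-14.8 -63.7] r 46.9 q -0.05
knob 28 [ 0.4954 -0.1841  0.1588] gluer [-14.7  67.6] r 46.7 q 0.04
tub mean diff 1.1278409090909092
bottle mean diff 1.1434659090909092
steel mean diff 1.1207386363636365
40 ridge z 0.1241
0 ridge z 0.125
-40 ridge z 0.1245
```

View pics/t16.png

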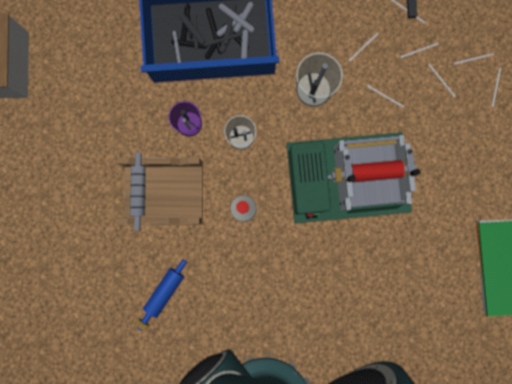

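View pics/t16c.png

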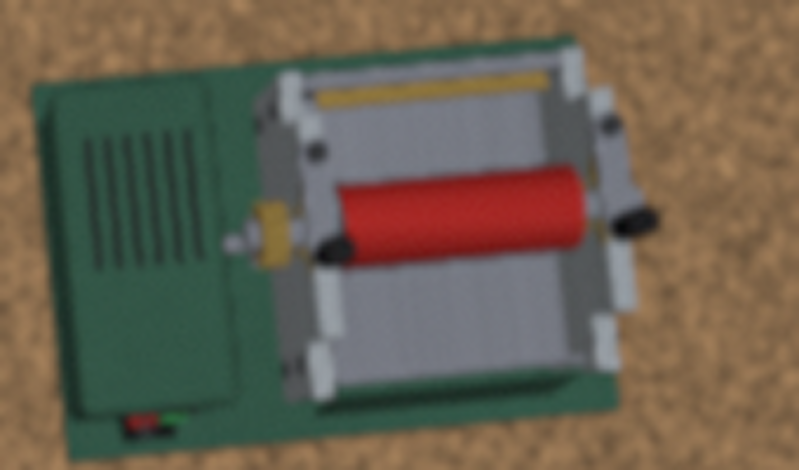

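View pics/s16.png

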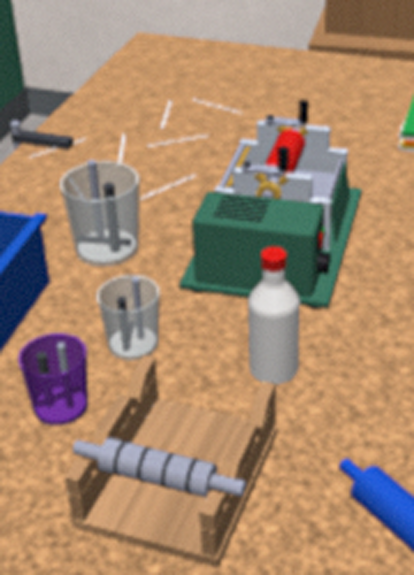

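The checks agree. Both keepers are shut: their measured angles of +0.04 and −0.05 rad both fit a common 2 mm offset in y. The ridge of the red body is at 124–125 mm, as it should be when seated. The tub, bottle and steel roller are unchanged.

```bash
python3 -c "
from cell import *
print(hand_in(), state()['t'])"
```

```text
the job is handed in; nothing more can be done
the job is handed in; nothing more can be done
```

The red glue roller is refitted in the bench gluer with its gear on the green housing side, and both keepers are turned across the saddles. I handed the job in at about 31 s of the 72 s allowed; no verdict was reported.

- **Seating:** I lowered the roller until the force on the tool rose from about −4.5 N to +12.6 N with almost no further sinking, and only then opened the fingers. In the last pictures the top of the red body is at 124–125 mm along its length, against 125 mm expected when seated.
- **Keepers:** I swept each keeper shut with the closed fingers, and the pushing force rose at its stop to about 15 N on the gear side and 13 N on the plain side. The last check measured +0.04 rad (gear side) and −0.05 rad (plain side). I took both as shut, since the difference fits a common offset of about 2 mm in my estimate of the gluer's position.
- **Other objects:** The steel roller, the bottle and the small clear tub look the same before and after in the top camera. The robot ended clear of everything.

No check failed.

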